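Dock a carrier plate on its locating pins

ROBOT

A 6-joint arm with a two-finger parallel gripper is mounted at the origin on a cart in front of the work surface, level with it; the furniture and walls round the work are solid. World frame = base frame: x ahead of the robot, y to its left, z up, the work surface at z = 0. Lengths are in m, angles in degrees, forces in N, time in s.
With the tool pointing down it reaches from about 0.375 to 0.9 m from the base axis. Payload 3.1 kg.
Tool frame: the origin (TCP) lies at the very end of the fingers, on their centre line; the grasp point (between the pads) lies bot.grip_point_offset behind it (bot.grip_point_offset is the distance from the TCP to the grasp point, in m); z points along the fingers, y is the line along which they close (so a half turn about z gives the same grasp; the last joint's range is limited). The gripper opens to 87 mm and grips with 3 to 60 N. Pads are 19 mm wide; open, the fingers measure 117 mm over their backs; the gripper's body (75 mm by 190 mm) begins 51 mm behind the grasp point.
Start: joints at [-82.592, 30.224, 82.088, -0, 67.689, -10.227], TCP at [0.189, -0.596, 0.223] pointing down, gripper open.
Joint ranges: [-176.69, 176.69], [-43.24, 126.21], [12.49, 139.97], [-82, 262], [0, 151.66], [-163.58, 163.58]. Speed limits (degrees/s): [159.86, 159.86, 180, 180, 180, 180].

INTERFACE

Orientations are given as a 3x3 rotation matrix whose columns are the frame's x, y, z axes.
In Python, from rig import bot, viewer, ticket gives the robot as it stands.
- The arm moves only by the tool servo_tool, never from a script. Its argument "targets" is a list of rows, each an object with "offset": the shift along the tool's x, y, z in m, a list of three; "dr": the turn, a rotation vector about the tool's x, y, z in degrees, a list of three. In form: [{"offset": [x, y, z], "dr": [ax, ay, az]}, ...]. A call has 1 to 20 rows; each row is the pose to reach, as a shift and turn from the pose commanded when the call began, along the tool's axes at that moment; what a row does not reach only later rows make up. A row lasts 1/12 s, in which the tool goes at most 41.7 mm and 7.16 degrees, less where a joint would pass 70% of its speed; a pose out of reach is approached as far as the arm can. A call with a gripper value outside its range is refused whole. "gripper" is the gripper command: -1 is fully open, 1 is shut, values between are in proportion, set as the call begins (left out, the last holds). The fingers move at their own pace and stop on an object; the grip force is fixed at half the most. Time passes only in rows, so rows that repeat a pose let the fingers close. It gives the time, the measured TCP pose, the force, the opening and the grip force at its end, in the units of the state.
- bot.read_state(): the state, without advancing time (a new reading comes with each control period).
- viewer.capture(name): name is "side" or "top"; returns a dict with "color" (400x640x3 uint8, red, green, blue), "camera_matrix" (3x3 intrinsics, pixels), "R" (3x3) and "t" (3): a world point X has camera coordinates R X + t. Camera axes: x right, y down, z forward; pixel columns grow to the right and rows downward; lengths in m; the calibration is good to about 2 mm. A picture is of the moment at which its call begins. There is no depth.
- ticket.hand_in(): hands the job in; it is judged then, once.
The state is a dict: "time_s": time; "joint_positions": joint angles; "qvel": joint speeds; "tau": joint torques, N m; "position": TCP position; "tcp_rot": TCP orientation; "force": force on the tool from outside, world axes, zero at the start; "moment": the same for the moment, N m; "opening": opening from 0.0 (shut) to 1.0 (fully open); "grasp_force": force on a finger pad.
Only numpy, scipy, OpenCV 4.12 (cv2) and the standard library are available. Lean on these libraries where they do the work, as an engineer would, in place of code of your own. Each camera call takes 0.05 s, during which the arm holds its last target. There are 200 camera calls.

TASK

Pull the carrier plate out of its storage dock by the lug on its front end, lay it flat on the worktop clear of the dock and let go. Then take it up by the grip block in its middle and lower it (do not drop it) onto the locating nest, round hole over the round pin and slot over the diamond pin, until it lies flush on the nest, and let go. Leave the small bottle and the beaker standing where they are.

Things in the scene. Friction and masses are not known exactly. Their poses are not given: they have to be found in the camera images.
- plate: Loose bare aluminium plate, 140 (x) x 80 (y) x 10 (z) mm, about 0.35 kg, rows of dark dimples along both long sides, two upright black pieces on top. Origin: centre of the underside; z up; x points lengthwise from the lug end (-x) to the round-hole end (+x). At the start it lies on the worktop, pushed into the dock, with only about 50 mm of its lug end sticking out.
- plate_lug (a point): point in the pull lug at the plate's end, at plate x = -58 mm, 36 mm above the underside. The black lug is 20 mm along x and 14 mm along y, from 10 to 46 mm above the underside: grip it from above, fingers closing along the plate's y
- plate_block (a point): point in the grip block in the plate's middle, at plate x = +4 mm, 36 mm above the underside. The black block is 14 mm along x and 44 mm along y, from 10 to 46 mm above the underside: grip it from above, fingers closing along the plate's x
- plate_round (a point): centre of the round hole (18 mm diameter, right through) at the underside, at plate x = +48 mm, y = 0
- plate_slot (a point): centre of the slot (22 mm along x, 13 mm along y, right through) at the underside, at plate x = -30 mm, y = 0
- dock: Fixed grey roofed pocket with no floor, open to its -x side (towards the robot). Origin: middle of the open mouth, on the worktop; x points into the pocket. Inside 96 deep, 86 wide, 54 mm high; outside 101 deep, 96 wide (128 over the foot flanges), 59 mm high. The plate lies along its x and reaches 88 to 92 mm in: pull it straight along the dock's -x by about 105 mm to clear it.
- dock_seat (a point): where the plate's origin is when the plate is fully stored: 22 mm inside the mouth (dock x), on the worktop
- nest: Fixed dark steel slab, 170 (x) x 110 (y) x 15 (z) mm, with two pins on top. Origin: centre of the underside, on the worktop; z up. The seated plate has its x, y, z along the nest's, its origin right above the nest's origin, its underside on the top face 15 mm above the worktop; the pins then stand 2 mm above the plate's top face.
- nest_round (a point): centre of the round pin's foot on the nest's top face, at nest x = +48 mm, y = 0. The pin is 16 mm in diameter and 12 mm tall, the upper 6 mm tapered to about 10 mm
- nest_diamond (a point): centre of the diamond pin's foot on the nest's top face, at nest x = -30 mm, y = 0. The pin is square, set cornerwise, 11 mm over its corners and 12 mm tall, the upper 6 mm tapered to 5 mm
- bottle: loose bystander: small white bottle with a white cap, 38 mm diameter, 75 mm tall; origin under its centre
- beaker: loose bystander: clear beaker, 55 mm diameter, 68 mm tall; origin under its centre

How it is judged:
By the outcome, as a careful person would: the job done as asked, in the order asked, and still so for the second after the job is handed in, with the robot touching nothing.
It also fails if it takes over 54 s, if anything falls off the work surface, if the arm or the gripper's body presses on something with over 40 N, if the wrist force passes 120 N, or if a joint passes its speed limit or range.

## Working session

There is one attempt and no reset: what is moved stays moved. The work goes in short steps, Python scripts to look and compute and a tool call to move; the robot and the scene stay as the last step left them, time stands still between calls to the robot, and variables do not carry over. Pictures are saved under pics/ and viewed, at most 10 in all, crops included, and the job is handed in when it is done.

Besides the shell and the picture viewer there is one more tool, called by a JSON object that holds its "name" and its "arguments". servo_tool: Moves the arm, as the interface text tells. Its arguments: {"type":"object","properties":{"targets":{"type":"array"},"gripper":{"type":"number"}},"required":["targets"]}

```bash
ls; mkdir -p pics
python3 - <<'E'
from rig import bot, viewer
import cv2, numpy as np
s=bot.read_state(); print(s); print(bot.grip_point_offset)
for n in("top","side"):
    c=viewer.capture(n); cv2.imwrite(f"pics/{n}0.png",c["color"][:,:,::-1]); print(n,c["camera_matrix"],c["R"],c["t"])
E
```

```text
pics
{'time_s': 0.0, 'joint_positions': array([-8.25906643e+01,  3.02795891e+01,  8.21567672e+01, -3.17850310e-04,
        6.76895833e+01, -1.02268889e+01]), 'qvel': array([-0.03389464,  0.00089433, -0.04696965,  0.0135709 , -0.10342095,
        0.00626182]), 'tau': array([ 1.31535722e-03, -4.40036488e+01, -1.76592082e+01,  6.35058177e-02,
        5.80892502e-02, -1.64760277e-04]), 'position': array([ 0.18929166, -0.59486933,  0.22156285]), 'tcp_rot': array([[ 9.52998723e-01,  3.02974175e-01, -2.88544965e-04],
       [ 3.02974068e-01, -9.52996310e-01,  2.17904438e-03],
       [ 3.85211888e-04, -2.16404816e-03, -9.99997584e-01]]), 'force': array([-0.20671377,  0.44313383, -0.03558846]), 'moment': array([-0.06187164,  0.06774446, -0.00331276]), 'grasp_force': 0.0, 'opening': 0.9981597869201476}
0.0187
top [[460.5444534    0.         319.3997449 ]
 [  0.         460.5444534  201.27239105]
 [  0.           0.           1.        ]] [[ 0.0064044  -0.99997418 -0.00325952]
 [-0.98937029 -0.00586287 -0.14529991]
 [ 0.14527705  0.00415543 -0.98938229]] [-0.01483542  0.59410248  1.06928419]
side [[423.7939699    0.         325.03447325]
 [  0.         423.7939699  191.49718802]
 [  0.           0.           1.        ]] [[ 0.97992018 -0.19906302  0.01141736]
 [-0.09400424 -0.51173207 -0.85398682]
 [ 0.17583983  0.83576564 -0.52016935]] [-0.57847227  0.08912065  0.98239518]
```

View pics/top0.png

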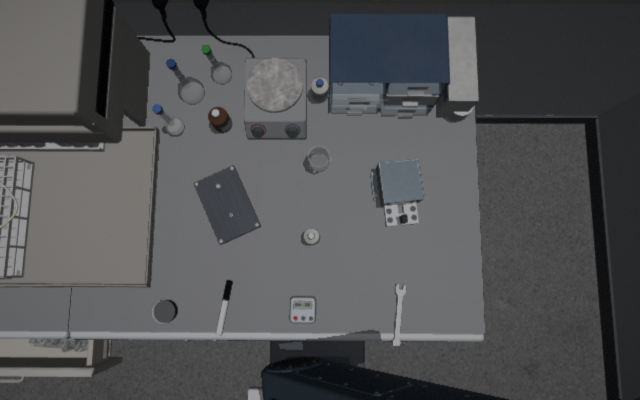

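View pics/side0.png

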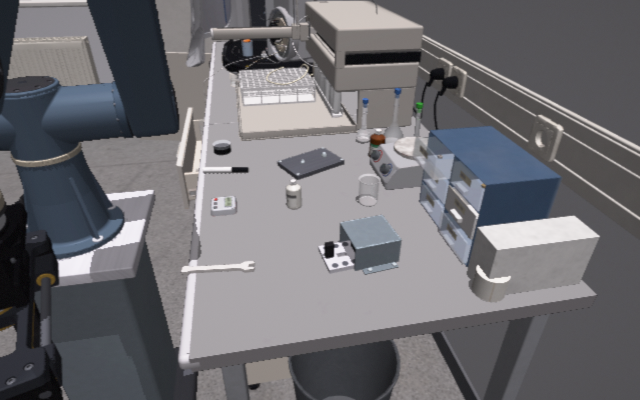

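The top view shows the nest at about (228,204), the dock at (401,180) with the plate's lug end below it at (402,213), the bottle at (311,236) and the beaker at (318,160). Next I enlarge the nest and the plate end.

```bash
cat > h.py <<'E'
import cv2, numpy as np
from rig import bot, viewer
def ray(c,u,v,z):
    "pixel -> world point on the plane at height z"
    d=c["R"].T@np.linalg.solve(c["camera_matrix"],[u,v,1.]); o=-c["R"].T@c["t"]
    return (o+d*(z-o[2])/d[2])
def proj(c,X):
    p=c["camera_matrix"]@(c["R"]@np.asarray(X,float)+c["t"]); return p[:2]/p[2]
def comps(c,box,lo,hi,amin=20):
    x0,y0,x1,y1=box; g=cv2.cvtColor(c["color"],cv2.COLOR_RGB2GRAY)[y0:y1,x0:x1]
    m=cv2.inRange(g,lo,hi)
    out=[]
    for k in cv2.findContours(m,cv2.RETR_EXTERNAL,cv2.CHAIN_APPROX_NONE)[0]:
        if cv2.contourArea(k)>=amin: out.append(k.reshape(-1,2)+[x0,y0])
    return out
E
python3 - <<'E'
from h import *
c=viewer.capture("top"); s=viewer.capture("side")
f=lambda c,x,y,w,h,k:cv2.resize(c["color"][y:y+h,x:x+w],None,fx=k,fy=k,interpolation=cv2.INTER_CUBIC)
a=f(c,185,155,80,100,5);b=f(c,365,150,70,100,4)
d=f(s,310,210,100,65,4)[:,:400];e=f(s,270,140,80,40,5)[:,:400]
L=np.vstack([d,cv2.resize(e,(400,200))]);L=L[:500]
L=cv2.resize(L,(400,460));a2=cv2.resize(a,(400,500))
im=np.zeros((600,800,3),np.uint8);im[:500,:400]=a2
im[:400,400:680]=b;
cv2.imwrite("pics/crop1.png",im[:,:,::-1])
im=np.zeros((480,800,3),np.uint8);im[:260,:400]=d;im[:200,400:]=e;cv2.imwrite("pics/crop2.png",im[:,:,::-1])
for k in comps(c,(185,155,265,250),0,70,300):
    r=cv2.minAreaRect(k.astype(np.float32)); print(r); p=cv2.boxPoints(r)
    print(np.array([ray(c,*q,.015) for q in p]).round(4))
E
```

```text
((226.7352752685547, 204.94119262695312), (67.38472747802734, 45.016178131103516), 66.50143432617188)
[[0.6425 0.3055 0.015 ]
 [0.6889 0.2039 0.015 ]
 [0.5339 0.1326 0.015 ]
 [0.4893 0.2325 0.015 ]]
```

View pics/crop1.png

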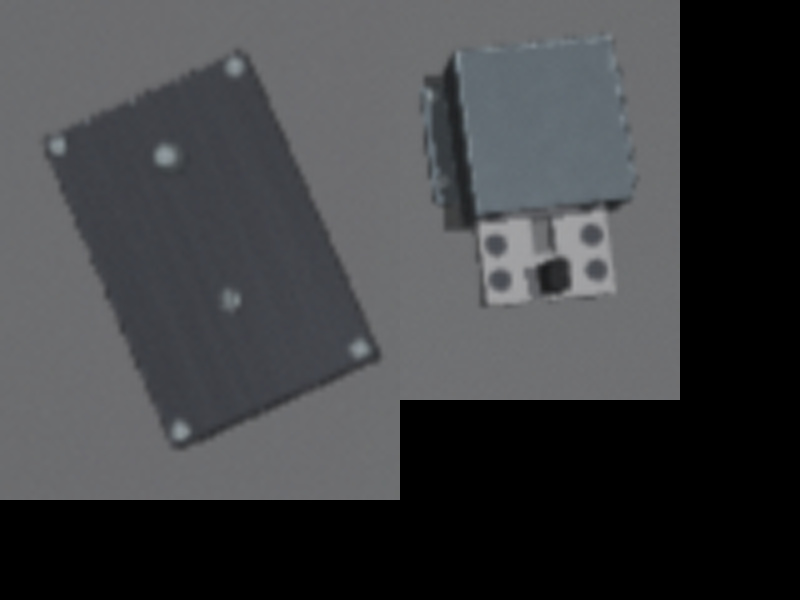

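The crop shows the nest with its round pin at full-image (218,186) and diamond pin at (231,215). The plate's lug end has four dimples near (389,211), (413,208), (390,220) and (414,217), and the lug top is near (403,218).

Run:
```python
from h import *
c=viewer.capture("top")
for nm,box,lo,hi,z in(("dim",(383,200,420,226),60,110,.01),("lug",(395,205,412,226),0,45,.046),("pins",(205,175,240,225),105,255,.024)):
  for k in comps(c,box,lo,hi,3):
    m=cv2.moments(k.astype(np.float32).reshape(-1,1,2)); q=(m['m10']/m['m00'],m['m01']/m['m00'])
    print(nm,m['m00'],np.round(q,1),ray(c,*q,z).round(4))
for k in comps(c,(383,200,422,230),125,255,100): 
  r=cv2.minAreaRect(k.astype(np.float32)); print("plate",r,[ray(c,*q,.01).round(4) for q in cv2.boxPoints(r)])
print([ray(c,*q,.01).round(4) for q in((385.8,226),(418.4,222.8))])
# dock roof corners z=.059
print([ray(c,*q,.059).round(4) for q in((384.5,203.5),(423,200),(418,159.5),(379.5,163.5))])
print("bottle",ray(c,311,236,.075),"beaker",ray(c,318,155,.068), ray(c,318,168,0))
```

```text
dim 4.0 [411.  224.5] [ 0.5425 -0.2376  0.01  ]
dim 14.0 [389.5 219.6] [ 0.5542 -0.1848  0.01  ]
dim 13.0 [413.9 217.1] [ 0.5609 -0.2451  0.01  ]
dim 17.5 [398.7 220.9] [ 0.5511 -0.2073  0.01  ]
dim 14.0 [388.4 210.8] [ 0.5762 -0.1822  0.01  ]
dim 15.0 [412.5 208.2] [ 0.583  -0.2422  0.01  ]
dim 134.0 [396.6 204.7] [ 0.5916 -0.203   0.01  ]
lug 19.0 [401.9 219. ] [ 0.5519 -0.2091  0.046 ]
pins 17.0 [206.4 221.2] [0.5462 0.265  0.024 ]
pins 8.0 [217.5 185.6] [0.6346 0.2411 0.024 ]
plate ((393.5, 215.0), (20.0, 17.0), 90.0) [array([ 0.5907, -0.1741,  0.01  ]), array([ 0.5909, -0.2163,  0.01  ]), array([ 0.5411, -0.2154,  0.01  ]), array([ 0.5408, -0.1734,  0.01  ])]
plate ((410.8699645996094, 213.58995056152344), (20.647518157958984, 13.435029029846191), 81.8698959350586) [array([ 0.5927, -0.2183,  0.01  ]), array([ 0.5976, -0.2514,  0.01  ]), array([ 0.5466, -0.2574,  0.01  ]), array([ 0.5417, -0.2244,  0.01  ])]
[array([ 0.5384, -0.1753,  0.01  ]), array([ 0.5468, -0.2559,  0.01  ])]
[array([ 0.5874, -0.1661,  0.059 ]), array([ 0.5964, -0.2579,  0.059 ]), array([ 0.6951, -0.2484,  0.059 ]), array([ 0.6847, -0.1555,  0.059 ])]
bottle [0.50795795 0.00766898 0.075     ] beaker [ 0.70266156 -0.00720154  0.068     ] [ 0.68588157 -0.00689028  0.        ]
```

```bash
cat > go.py <<'E'
# usage: go.py cx cy cz cyaw tx ty tz tyaw : offset and dr from commanded to target pose (tool down)
import sys, numpy as np
def go(c,t):
    c,t=map(np.array,(c,t)); y=np.radians(c[3]); C,S=np.cos(y),np.sin(y); R=np.array([[C,S,0],[S,-C,0],[0,0,-1.]])
    return (R.T@(t[:3]-c[:3])).round(4), round(float(c[3]-t[3]),1)
if __name__=="__main__": v=list(map(float,sys.argv[1:])); print(*go(v[:4],v[4:]))
E
python3 go.py .189 -.596 .223 17.65 .5545 -.2147 .10 6.1
python3 -c "
from rig import bot;print(bot.read_state()['position'])"
```

```text
[ 0.4639 -0.2525  0.123 ] 11.5
[ 0.1893446  -0.59527363  0.22205697]
```

{"name": "servo_tool", "arguments": {"targets": [{"offset": [0.058, -0.0316, 0.01], "dr": [0, 0, 2]}, {"offset": [0.09, -0.049, 0.02], "dr": [0, 0, 3]}, {"offset": [0.464, -0.2525, 0.123], "dr": [0, 0, 11.5]}, {"offset": [0.464, -0.2525, 0.123], "dr": [0, 0, 11.5]}, {"offset": [0.464, -0.2525, 0.123], "dr": [0, 0, 11.5]}, {"offset": [0.464, -0.2525, 0.123], "dr": [0, 0, 11.5]}, {"offset": [0.464, -0.2525, 0.123], "dr": [0, 0, 11.5]}, {"offset": [0.464, -0.2525, 0.123], "dr": [0, 0, 11.5]}, {"offset": [0.464, -0.2525, 0.123], "dr": [0, 0, 11.5]}, {"offset": [0.464, -0.2525, 0.123], "dr": [0, 0, 11.5]}, {"offset": [0.464, -0.2525, 0.123], "dr": [0, 0, 11.5]}, {"offset": [0.464, -0.2525, 0.123], "dr": [0, 0, 11.5]}, {"offset": [0.464, -0.2525, 0.123], "dr": [0, 0, 11.5]}, {"offset": [0.464, -0.2525, 0.123], "dr": [0, 0, 11.5]}, {"offset": [0.464, -0.2525, 0.123], "dr": [0, 0, 11.5]}, {"offset": [0.464, -0.2525, 0.123], "dr": [0, 0, 11.5]}, {"offset": [0.464, -0.2525, 0.123], "dr": [0, 0, 11.5]}, {"offset": [0.464, -0.2525, 0.123], "dr": [0, 0, 11.5]}, {"offset": [0.464, -0.2525, 0.123], "dr": [0, 0, 11.5]}], "gripper": 0.0}}

```text
time_s: 1.83
position: [0.5544, -0.2159, 0.1]
tcp_rot: [[0.995, 0.104, 0.0], [0.104, -0.995, -0.0], [0.0, 0.0, -1.0]]
force: [0.0, 0.2, 0.3]
opening: 0.501
grasp_force: 0.0
```

Run:
```python
from h import *
s=bot.read_state(); print(s['time_s'],s['position'],np.degrees(np.arctan2(s['tcp_rot'][1,0],s['tcp_rot'][0,0])),s['opening'],s['qvel'].round(1))
c=viewer.capture("side"); t=viewer.capture("top")
f=lambda c,x,y,w,h,k:cv2.resize(c["color"][y:y+h,x:x+w],None,fx=k,fy=k,interpolation=cv2.INTER_CUBIC)
a=f(c,270,170,130,120,4)
cv2.imwrite("pics/s1.png",a[:,:,::-1])
```

```text
1.8333 [ 0.55442562 -0.21588239  0.10000391] 5.996688127704337 0.5011789072891072 [ 0.1  0.  -0.1  0.1 -0.1  0.1]
```

View pics/s1.png

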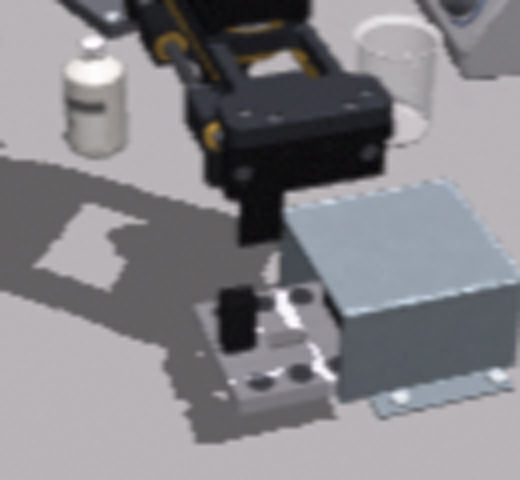

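The side crop shows the gripper above and behind the lug. The lug's top is at full-image (329,243), free of obstructions.

Run:
```python
from h import *
c=viewer.capture("side")
print(ray(c,270+237/4,170+291/4,.046), proj(c,[.5545,-.2147,.046]))
print(ray(c,270+236/4,170+348/4,.010), ray(c,270+240/4,170+400/4,.010), ray(c,270+200/4,170+305/4,.010))
```

```text
[ 0.55557588 -0.21233264  0.046     ] [328.9785412  243.51137574]
[ 0.55510421 -0.21489118  0.01      ] [ 0.54872386 -0.25487788  0.01      ] [ 0.54323271 -0.17601252  0.01      ]
```

{"name": "servo_tool", "arguments": {"targets": [{"offset": [0, 0, 0.012], "dr": [0, 0, 0]}, {"offset": [0, 0, 0.03], "dr": [0, 0, 0]}, {"offset": [0, 0, 0.045], "dr": [0, 0, 0]}, {"offset": [0, 0, 0.058], "dr": [0, 0, 0]}, {"offset": [0, 0, 0.068], "dr": [0, 0, 0]}, {"offset": [0, 0, 0.076], "dr": [0, 0, 0]}, {"offset": [0, 0, 0.082], "dr": [0, 0, 0]}, {"offset": [0, 0, 0.082], "dr": [0, 0, 0]}, {"offset": [0, 0, 0.082], "dr": [0, 0, 0]}]}}

```text
time_s: 2.73
position: [0.5551, -0.2144, 0.0174]
tcp_rot: [[0.994, 0.107, -0.0], [0.107, -0.994, 0.0], [-0.0, -0.0, -1.0]]
force: [-0.1, -0.6, -1.2]
opening: 0.499
grasp_force: 0.0
```

{"name": "servo_tool", "arguments": {"targets": [{"offset": [0, 0, 0], "dr": [0, 0, 0]}, {"offset": [0, 0, 0], "dr": [0, 0, 0]}, {"offset": [0, 0, 0], "dr": [0, 0, 0]}, {"offset": [0, 0, 0], "dr": [0, 0, 0]}, {"offset": [0, 0, 0], "dr": [0, 0, 0]}, {"offset": [0, 0, 0], "dr": [0, 0, 0]}, {"offset": [0, 0, 0], "dr": [0, 0, 0]}, {"offset": [0, 0, 0], "dr": [0, 0, 0]}], "gripper": 1.0}}

```text
time_s: 3.4
position: [0.5551, -0.2143, 0.0179]
tcp_rot: [[0.994, 0.107, 0.0], [0.107, -0.994, 0.0], [0.0, -0.0, -1.0]]
force: [-0.5, 0.9, 3.6]
opening: 0.157
grasp_force: 30.0
```

{"name": "servo_tool", "arguments": {"targets": [{"offset": [-0.003, 0, 0], "dr": [0, 0, 0]}, {"offset": [-0.008, 0, 0], "dr": [0, 0, 0]}, {"offset": [-0.015, 0, 0], "dr": [0, 0, 0]}, {"offset": [-0.023, 0, 0], "dr": [0, 0, 0]}, {"offset": [-0.031, 0, 0], "dr": [0, 0, 0]}, {"offset": [-0.039, 0, 0], "dr": [0, 0, 0]}, {"offset": [-0.047, 0, 0], "dr": [0, 0, 0]}, {"offset": [-0.055, 0, 0], "dr": [0, 0, 0]}, {"offset": [-0.063, 0, 0], "dr": [0, 0, 0]}, {"offset": [-0.071, 0, 0], "dr": [0, 0, 0]}, {"offset": [-0.079, 0, 0], "dr": [0, 0, 0]}, {"offset": [-0.087, 0, 0], "dr": [0, 0, 0]}, {"offset": [-0.095, 0, 0], "dr": [0, 0, 0]}, {"offset": [-0.103, 0, 0], "dr": [0, 0, 0]}, {"offset": [-0.11, 0, 0], "dr": [0, 0, 0]}, {"offset": [-0.115, 0, 0], "dr": [0, 0, 0]}, {"offset": [-0.118, 0, 0], "dr": [0, 0, 0]}, {"offset": [-0.118, 0, 0], "dr": [0, 0, 0]}, {"offset": [-0.118, 0, 0], "dr": [0, 0, 0]}]}}

```text
time_s: 4.98
position: [0.4368, -0.2273, 0.0178]
tcp_rot: [[0.994, 0.107, -0.001], [0.107, -0.994, -0.0], [-0.001, 0.0, -1.0]]
force: [0.8, -1.3, 6.7]
opening: 0.155
grasp_force: 30.0
```

{"name": "servo_tool", "arguments": {"targets": [{"offset": [0, 0, 0], "dr": [0, 0, 0]}, {"offset": [0, 0, 0], "dr": [0, 0, 0]}, {"offset": [0, 0, 0], "dr": [0, 0, 0]}, {"offset": [0, 0, 0], "dr": [0, 0, 0]}, {"offset": [0, 0, 0], "dr": [0, 0, 0]}, {"offset": [0, 0, 0], "dr": [0, 0, 0]}], "gripper": 0.0}}

```text
time_s: 5.48
position: [0.4373, -0.2267, 0.0173]
tcp_rot: [[0.994, 0.107, -0.001], [0.107, -0.994, 0.001], [-0.001, -0.001, -1.0]]
force: [0.5, 0.1, -0.4]
opening: 0.475
grasp_force: 0.0
```

{"name": "servo_tool", "arguments": {"targets": [{"offset": [0, 0, -0.01], "dr": [0, 0, 0]}, {"offset": [0, 0, -0.03], "dr": [0, 0, 0]}, {"offset": [0, 0, -0.06], "dr": [0, 0, 0]}, {"offset": [0, 0, -0.09], "dr": [0, 0, 0]}, {"offset": [-0.01, 0, -0.12], "dr": [0, 0, 0]}, {"offset": [-0.03, 0.03, -0.15], "dr": [0, 0, 0]}, {"offset": [-0.03, 0.06, -0.15], "dr": [0, 0, 0]}, {"offset": [-0.03, 0.1, -0.15], "dr": [0, 0, 0]}, {"offset": [-0.03, 0.14, -0.15], "dr": [0, 0, 0]}, {"offset": [-0.03, 0.14, -0.15], "dr": [0, 0, 0]}]}}

```text
time_s: 6.32
position: [0.4248, -0.3786, 0.1698]
tcp_rot: [[0.995, 0.103, 0.006], [0.103, -0.995, -0.011], [0.005, 0.011, -1.0]]
force: [0.2, -0.3, 0.3]
opening: 0.505
grasp_force: 0.0
```

Run:
```python
from h import *
s=bot.read_state(); print(s['time_s'],s['position'],s['opening'])
c=viewer.capture("side"); t=viewer.capture("top")
f=lambda c,x,y,w,h,k:cv2.resize(c["color"][y:y+h,x:x+w],None,fx=k,fy=k,interpolation=cv2.INTER_CUBIC)
im=np.zeros((440,800,3),np.uint8); im[:,:400]=f(t,350,170,100,110,4); im[:440,400:]=f(c,270,200,100,110,4)
cv2.imwrite("pics/s2.png",im[:,:,::-1])
```

```text
6.3167 [ 0.42484454 -0.37857429  0.16975002] 0.5052633315827111
```

View pics/s2.png

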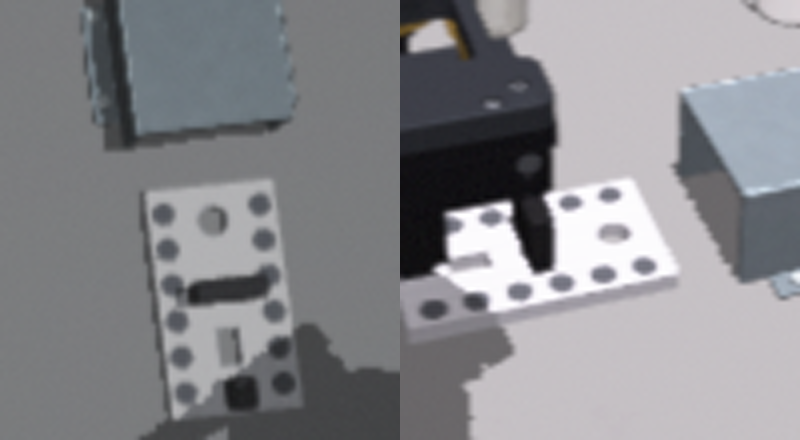

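The plate lies flat and clear of the dock. In full-image pixels its corners are near (387,218), (418,215), (425.5,271) and (393,274.5), and the block is near (407,243).

```bash
python3 - <<'E'
from h import *
c=viewer.capture("top")
P=np.array([ray(c,*q,.01) for q in((386.75,218),(418,215.25),(425.5,271.25),(393,274.5))]);print(P.round(4),P.mean(0))
o=P.mean(0)[:2]; y=np.radians(6.1); print("block",o+.004*np.array([np.cos(y),np.sin(y)]), "yaw",np.degrees(np.arctan2(*(P[0]+P[1]-P[2]-P[3])[1::-1])))
D=[]
for k in comps(c,(386,214,426,275),45,105,6):
    m=cv2.moments(k.astype(np.float32).reshape(-1,1,2)); 
    if m['m00']<30: D.append(ray(c,m['m10']/m['m00'],m['m01']/m['m00'],.01)[:2].round(4))
print(D)
E
# commanded now
python3 -c "
import numpy as np;y=np.radians(6.1);p=np.array([.5545,-.2147])+(-.148)*np.array([np.cos(y),np.sin(y)])+.14*np.array([np.sin(y),-np.cos(y)]);print(p)"
```

```text
[[ 0.5582 -0.178   0.01  ]
 [ 0.5655 -0.2554  0.01  ]
 [ 0.4285 -0.2703  0.01  ]
 [ 0.4202 -0.1911  0.01  ]] [ 0.49312895 -0.2236977   0.01      ]
block [ 0.49710631 -0.22327265] yaw 5.81087521010386
[array([ 0.4362, -0.1988]), array([ 0.4583, -0.1963]), array([ 0.4805, -0.194 ]), array([ 0.4865, -0.2533]), array([ 0.524 , -0.1893]), array([ 0.5305, -0.2484]), array([ 0.4837, -0.181 ]), array([ 0.5459, -0.1866]), array([ 0.5523, -0.2463])]
[ 0.42221495 -0.36963439]
```

```bash
python3 go.py .4222 -.3696 .168 6.1 .4983 -.2207 .068 96.1
```

```text
[ 0.0915 -0.14    0.1   ] -90.0
```

{"name": "servo_tool", "arguments": {"targets": [{"offset": [0.005, -0.01, 0], "dr": [0, 0, -5]}, {"offset": [0.012, -0.02, 0], "dr": [0, 0, -12]}, {"offset": [0.019, -0.03, 0], "dr": [0, 0, -19]}, {"offset": [0.026, -0.04, 0], "dr": [0, 0, -26]}, {"offset": [0.033, -0.05, 0], "dr": [0, 0, -33]}, {"offset": [0.04, -0.06, 0], "dr": [0, 0, -40]}, {"offset": [0.047, -0.07, 0], "dr": [0, 0, -47]}, {"offset": [0.054, -0.08, 0], "dr": [0, 0, -54]}, {"offset": [0.061, -0.09, 0], "dr": [0, 0, -61]}, {"offset": [0.068, -0.1, 0.01], "dr": [0, 0, -68]}, {"offset": [0.075, -0.115, 0.02], "dr": [0, 0, -75]}, {"offset": [0.083, -0.13, 0.04], "dr": [0, 0, -82]}, {"offset": [0.0915, -0.14, 0.07], "dr": [0, 0, -87]}, {"offset": [0.0915, -0.14, 0.09], "dr": [0, 0, -90]}, {"offset": [0.0915, -0.14, 0.1], "dr": [0, 0, -90]}, {"offset": [0.0915, -0.14, 0.1], "dr": [0, 0, -90]}, {"offset": [0.0915, -0.14, 0.1], "dr": [0, 0, -90]}]}}

```text
time_s: 7.88
position: [0.4985, -0.2197, 0.0677]
tcp_rot: [[-0.106, 0.994, -0.001], [0.994, 0.106, 0.001], [0.001, -0.001, -1.0]]
force: [0.9, -0.4, -1.5]
opening: 0.502
grasp_force: 0.0
```

Run:
```python
from h import *
s=bot.read_state(); print(s['time_s'],s['position'],np.degrees(np.arctan2(s['tcp_rot'][1,0],s['tcp_rot'][0,0])),s['opening'])
c=viewer.capture("side"); t=viewer.capture("top")
f=lambda c,x,y,w,h,k:cv2.resize(c["color"][y:y+h,x:x+w],None,fx=k,fy=k,interpolation=cv2.INTER_CUBIC)
im=np.zeros((440,800,3),np.uint8); im[:,:400]=f(t,350,170,100,110,4); im[:440,400:]=f(c,250,200,100,110,4)
cv2.imwrite("pics/s3.png",im[:,:,::-1])
```

```text
7.8833 [ 0.49845399 -0.21966641  0.06767975] 96.10354467807988 0.5015819869316495
```

View pics/s3.png

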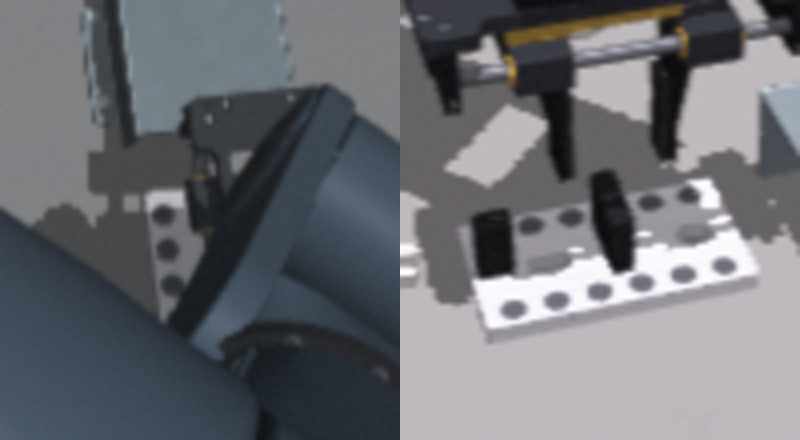

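The two fingertips straddle the block, so I descend and grip.

{"name": "servo_tool", "arguments": {"targets": [{"offset": [0, 0, 0.01], "dr": [0, 0, 0]}, {"offset": [0, 0, 0.022], "dr": [0, 0, 0]}, {"offset": [0, 0, 0.033], "dr": [0, 0, 0]}, {"offset": [0, 0, 0.042], "dr": [0, 0, 0]}, {"offset": [0, 0, 0.048], "dr": [0, 0, 0]}, {"offset": [0, 0, 0.05], "dr": [0, 0, 0]}, {"offset": [0, 0, 0.05], "dr": [0, 0, 0]}]}}

```text
time_s: 8.57
position: [0.4986, -0.2203, 0.0168]
tcp_rot: [[-0.107, 0.994, -0.001], [0.994, 0.107, 0.001], [0.001, -0.001, -1.0]]
force: [0.2, 1.6, 0.4]
opening: 0.502
grasp_force: 0.0
```

{"name": "servo_tool", "arguments": {"targets": [{"offset": [0, 0, 0], "dr": [0, 0, 0]}, {"offset": [0, 0, 0], "dr": [0, 0, 0]}, {"offset": [0, 0, 0], "dr": [0, 0, 0]}, {"offset": [0, 0, 0], "dr": [0, 0, 0]}, {"offset": [0, 0, 0], "dr": [0, 0, 0]}, {"offset": [0, 0, 0], "dr": [0, 0, 0]}, {"offset": [0, 0, 0], "dr": [0, 0, 0]}, {"offset": [0, 0, 0], "dr": [0, 0, 0]}], "gripper": 1.0}}

```text
time_s: 9.23
position: [0.4986, -0.2204, 0.0178]
tcp_rot: [[-0.107, 0.994, -0.001], [0.994, 0.107, 0.0], [0.0, -0.001, -1.0]]
force: [-2.2, -0.4, 3.0]
opening: 0.153
grasp_force: 30.0
```

{"name": "servo_tool", "arguments": {"targets": [{"offset": [0, 0, -0.005], "dr": [0, 0, 0]}, {"offset": [0, 0, -0.015], "dr": [0, 0, 0]}, {"offset": [0, 0, -0.03], "dr": [0, 0, 0]}, {"offset": [0, 0, -0.05], "dr": [0, 0, 0]}, {"offset": [0, 0, -0.07], "dr": [0, 0, 0]}, {"offset": [0, 0, -0.09], "dr": [0, 0, 0]}, {"offset": [0, 0, -0.11], "dr": [0, 0, 0]}, {"offset": [0, 0, -0.125], "dr": [0, 0, 0]}, {"offset": [0, 0, -0.132], "dr": [0, 0, 0]}, {"offset": [0, 0, -0.132], "dr": [0, 0, 0]}, {"offset": [0, 0, -0.132], "dr": [0, 0, 0]}]}}

```text
time_s: 10.15
position: [0.4987, -0.2202, 0.1496]
tcp_rot: [[-0.107, 0.994, 0.0], [0.994, 0.107, -0.0], [-0.0, 0.0, -1.0]]
force: [-0.4, 0.0, -2.4]
opening: 0.161
grasp_force: 30.0
```

Run:
```python
from go import go
import numpy as np
y=np.radians(24.7); b=np.array([.5887,.2186])+.004*np.array([np.cos(y),np.sin(y)]); print(b)
print(go([.4983,-.2207,.15,96.1],[*b,.15,114.7]))
```

```text
[0.59233403 0.22027147]
(array([0.4285, 0.1404, 0.    ]), -18.6)
```

{"name": "servo_tool", "arguments": {"targets": [{"offset": [0.006, 0.002, 0], "dr": [0, 0, -0.3]}, {"offset": [0.02, 0.007, 0], "dr": [0, 0, -1]}, {"offset": [0.043, 0.014, 0], "dr": [0, 0, -2]}, {"offset": [0.073, 0.024, 0], "dr": [0, 0, -3]}, {"offset": [0.103, 0.034, 0], "dr": [0, 0, -4.5]}, {"offset": [0.133, 0.044, 0], "dr": [0, 0, -6]}, {"offset": [0.163, 0.053, 0], "dr": [0, 0, -7.5]}, {"offset": [0.193, 0.063, 0], "dr": [0, 0, -9]}, {"offset": [0.223, 0.073, 0], "dr": [0, 0, -10]}, {"offset": [0.253, 0.083, 0], "dr": [0, 0, -11]}, {"offset": [0.283, 0.093, 0], "dr": [0, 0, -12]}, {"offset": [0.313, 0.103, 0], "dr": [0, 0, -13.5]}, {"offset": [0.343, 0.112, 0], "dr": [0, 0, -15]}, {"offset": [0.373, 0.122, 0], "dr": [0, 0, -16.5]}, {"offset": [0.397, 0.13, 0], "dr": [0, 0, -17.5]}, {"offset": [0.415, 0.136, 0], "dr": [0, 0, -18]}, {"offset": [0.425, 0.139, 0], "dr": [0, 0, -18.6]}, {"offset": [0.4285, 0.1405, 0], "dr": [0, 0, -18.6]}, {"offset": [0.4285, 0.1405, 0], "dr": [0, 0, -18.6]}, {"offset": [0.4285, 0.1405, 0], "dr": [0, 0, -18.6]}]}}

```text
time_s: 11.82
position: [0.5921, 0.2197, 0.1488]
tcp_rot: [[-0.418, 0.908, -0.002], [0.908, 0.418, -0.001], [-0.0, -0.002, -1.0]]
force: [-0.9, 0.3, -2.5]
opening: 0.16
grasp_force: 30.0
```

{"name": "servo_tool", "arguments": {"targets": [{"offset": [0, 0, 0.01], "dr": [0, 0, 0]}, {"offset": [0, 0, 0.025], "dr": [0, 0, 0]}, {"offset": [0, 0, 0.04], "dr": [0, 0, 0]}, {"offset": [0, 0, 0.055], "dr": [0, 0, 0]}, {"offset": [0, 0, 0.068], "dr": [0, 0, 0]}, {"offset": [0, 0, 0.077], "dr": [0, 0, 0]}, {"offset": [0, 0, 0.08], "dr": [0, 0, 0]}, {"offset": [0, 0, 0.08], "dr": [0, 0, 0]}, {"offset": [0, 0, 0.08], "dr": [0, 0, 0]}, {"offset": [0, 0, 0.08], "dr": [0, 0, 0]}]}}

```text
time_s: 12.65
position: [0.5936, 0.2207, 0.0704]
tcp_rot: [[-0.418, 0.908, 0.002], [0.908, 0.418, 0.0], [-0.0, 0.002, -1.0]]
force: [-0.4, 0.6, -2.2]
opening: 0.16
grasp_force: 30.0
```

Run:
```python
from h import *
s=bot.read_state(); print(s['time_s'],s['position'],np.degrees(np.arctan2(s['tcp_rot'][1,0],s['tcp_rot'][0,0])),s['opening'],s['force'])
c=viewer.capture("side"); t=viewer.capture("top")
np.save("t.npy",t["color"]);np.save("s.npy",c["color"])
f=lambda c,x,y,w,h,k:cv2.resize(c["color"][y:y+h,x:x+w],None,fx=k,fy=k,interpolation=cv2.INTER_CUBIC)
im=np.zeros((440,800,3),np.uint8); im[:,:400]=f(t,180,150,100,110,4); im[:330,400:]=f(c,255,115,100,83,4)[:330]
cv2.imwrite("pics/s4.png",im[:,:,::-1])
```

```text
12.65 [0.59357596 0.22073308 0.07039313] 114.73049914409157 0.16013959121381247 [-0.43543494  0.57527597 -2.18045218]
```

View pics/s4.png

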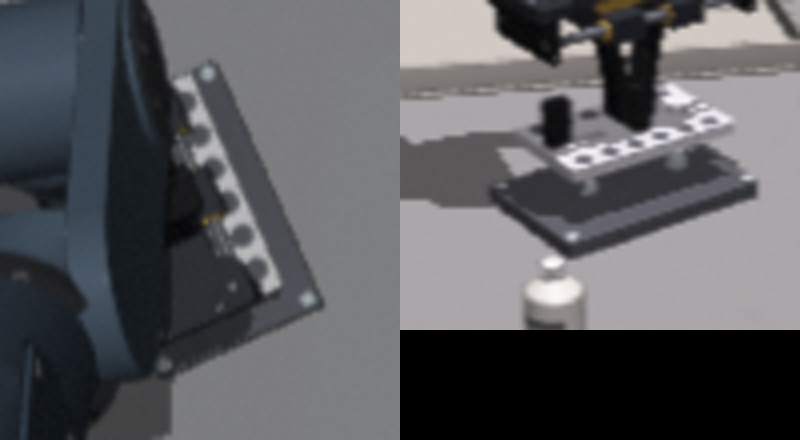

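The plate hovers about 38 mm above the nest and is roughly aligned, with both pins visible under it in the side view at (324,155) and (302,162). Next I measure the nest bolts and the plate dimples in both views.

```bash
python3 - <<'E'
from h import *
T=viewer.capture("top");S=viewer.capture("side")
t0=dict(T,color=cv2.imread("pics/top0.png")[:,:,::-1]);s0=dict(S,color=cv2.imread("pics/side0.png")[:,:,::-1])
from go import go
def blobs(c,pts,z,bright,r=4):
    g=cv2.cvtColor(np.ascontiguousarray(c["color"]),cv2.COLOR_RGB2GRAY).astype(float); out=[]
    for u,v in pts:
        for _ in range(3):
            a,b=int(round(u)),int(round(v)); w=g[b-r:b+r+1,a-r:a+r+1]; m=np.median(w)
            w=np.clip((w-m-12) if bright else (m-12-w),0,None); Y,X=np.mgrid[b-r:b+r+1,a-r:a+r+1]
            if w.sum()>0:u,v=(w*X).sum()/w.sum(),(w*Y).sum()/w.sum()
        out.append([u,v])
    return np.array(out),np.array([ray(c,*q,z)[:2] for q in out])
off=np.array([185,155])
px,b=blobs(t0,np.array([(236,66),(57,146),(360,349),(180,431),(166,155),(230,299)])/5+off,.015,True,3)
print("top bolts",px.round(1).tolist(),b.round(4).tolist(),b[:4].mean(0)); 
print("top pins z.027",[ray(t0,*q,.025)[:2].round(4) for q in px[4:]])
# predict side bolts from top estimate
pr=[proj(s0,[*q,.015]) for q in b[:4]]; print("pred side",np.round(pr,1).tolist())
px,b2=blobs(s0,pr,.015,True,3); print("side bolts",px.round(1).tolist(),b2.round(4).tolist(),b2.mean(0))
# predicted dimples from arm
p=bot.read_state()['position']; y=np.radians(24.7); C,Sn=np.cos(y),np.sin(y)
def W(x,yy):return np.array([p[0]+(x-4-0)/1e3*C-yy/1e3*Sn,p[1]+(x-4)/1e3*Sn+yy/1e3*C,.063])
D=[W(x,-30.2) for x in(-55,-33,-11,11,33,55)]
for n,c in(("top",T),("side",S)):
    pr=np.array([proj(c,d) for d in D]); print(n,"pred",pr.round(1).tolist())
    g=cv2.resize(c["color"],None,fx=1,fy=1)
E
python3 - <<'E'
import numpy as np
# eye-read dimples from s4 crop
print("top seen",[(180+a/4,150+b/4) for a,b in((185,103),(200,134),(213,168),(226,202),(241,236),(257,270))])
print("side seen",[(255+(a-400)/4,115+b/4) for a,b in((586,160),(612,152),(637,143),(661,135),(684,128),(709,121))])
E
```

```text
top bolts [[231.1, 167.4], [195.6, 183.7], [257.0, 224.6], [220.6, 241.1], [217.6, 185.7], [230.8, 214.5]] [[0.6829, 0.2108], [0.6408, 0.2981], [0.5394, 0.1422], [0.4983, 0.2302], [0.6361, 0.243], [0.564, 0.2076]] [0.59036015 0.22030945]
top pins z.027 [array([0.6343, 0.2407]), array([0.5629, 0.2056])]
pred side [[341.4, 159.6], [322.0, 148.2], [297.2, 174.7], [279.1, 161.7]]
side bolts [[342.2, 157.5], [322.2, 147.0], [297.6, 173.5], [279.5, 159.2]] [[0.6885, 0.2235], [0.6432, 0.3067], [0.5414, 0.1488], [0.501, 0.2458]] [0.59353279 0.23120693]
top pred [[243.1, 217.2], [239.5, 208.8], [235.9, 200.4], [232.3, 192.1], [228.7, 183.8], [225.2, 175.5]]
side pred [[300.0, 154.8], [306.5, 152.8], [312.9, 150.8], [319.2, 148.9], [325.3, 147.0], [331.4, 145.2]]
top seen [(226.25, 175.75), (230.0, 183.5), (233.25, 192.0), (236.5, 200.5), (240.25, 209.0), (244.25, 217.5)]
side seen [(301.5, 155.0), (308.0, 153.0), (314.25, 150.75), (320.25, 148.75), (326.0, 147.0), (332.25, 145.25)]
```

Run:
```python
from h import *
T=viewer.capture("top");S=viewer.capture("side"); p=bot.read_state()['position']; print(p)
def blob(c,q,bright,r):
    g=cv2.cvtColor(np.ascontiguousarray(c["color"]),cv2.COLOR_RGB2GRAY).astype(float);u,v=q
    for _ in range(4):
        a,b=int(round(u)),int(round(v)); w=g[b-r:b+r+1,a-r:a+r+1]; lo,hi=w.min(),w.max(); m=(lo+hi)/2
        w=np.clip(w-m,0,None) if bright else np.clip(m-w,0,None); Y,X=np.mgrid[b-r:b+r+1,a-r:a+r+1]
        u,v=(w*X).sum()/w.sum(),(w*Y).sum()/w.sum()
    return np.array([u,v])
ts=np.array([(230.0, 183.5),(233.25,192),(236.5,200.5),(240.25,209),(244.25,217.5)])-.375
ss=np.array([(301.5,155),(308,153),(314.25,150.75),(320.25,148.75),(326,147)])[::-1]-.375
TX=np.array([blob(T,q,False,3) for q in ts]); SX=np.array([blob(S,q,False,2) for q in ss]); print(TX.round(1).tolist(),SX.round(1).tolist())
P=np.array([ray(T,*q,.063)[:2] for q in TX]); Q=np.array([ray(S,*q,.063)[:2] for q in SX])
xs=np.array([33,11,-11,-33,-55])/1e3
for n,A in(("top",P),("side",Q)):
    fx=np.polyfit(xs,A[:,0],1);fy=np.polyfit(xs,A[:,1],1); yaw=np.arctan2(fy[0],fx[0])
    o=np.array([fx[1],fy[1]])+.0302*np.array([-np.sin(yaw),np.cos(yaw)])
    print(n,"plate origin",o.round(4),"yaw",np.degrees(yaw),np.hypot(fx[0],fy[0]))
M=lambda c:c["camera_matrix"]@np.c_[c["R"],c["t"]]
def tri(a,b): X=cv2.triangulatePoints(M(T),M(S),np.array(a,float).reshape(2,1),np.array(b,float).reshape(2,1)).ravel(); return (X[:3]/X[3]).round(4)
print("dimples tri",[tri(a,b).tolist() for a,b in zip(TX,SX)])
t0=dict(T,color=cv2.imread("pics/top0.png")[:,:,::-1]);s0=dict(S,color=cv2.imread("pics/side0.png")[:,:,::-1])
tb=[blob(t0,q,True,2) for q in((231.1,167.4),(195.6,183.7),(257,224.6),(220.6,241.1),(217.6,185.7),(230.8,214.5))]
sb=[blob(s0,q,True,2) for q in((342.2,158),(322.2,147.2),(297.6,173.8),(279.5,160),(325,154),(303,160.5))]
B=np.array([tri(a,b) for a,b in zip(tb,sb)]);print("bolts,pins",np.round(sb,1).tolist(),B.tolist(),B[:4].mean(0))
y=np.radians(25.3);print("arm plate origin",p[:2]-.004*np.array([np.cos(y),np.sin(y)]))
```

```text
[0.59300638 0.22076124 0.07004779]
[[225.3, 182.7], [228.2, 195.8], [232.6, 200.2], [238.9, 209.0], [241.6, 220.6]] [[325.7, 146.8], [319.6, 147.7], [314.0, 145.3], [307.7, 153.2], [301.1, 155.5]]
top plate origin [0.5861 0.2255] yaw 27.264791369472427 1.0885865703937514
side plate origin [0.5906 0.2265] yaw 30.509124494654223 1.042529790932974
dimples tri [[0.6353, 0.2145, 0.0595], [0.6088, 0.2054, 0.0621], [0.5931, 0.1917, 0.0777], [0.5738, 0.1797, 0.0603], [0.5498, 0.1725, 0.0585]]
bolts,pins [[342.3, 157.7], [322.1, 145.7], [297.6, 173.5], [279.8, 158.7], [323.8, 152.9], [302.3, 161.1]] [[0.6824, 0.2082, 0.0223], [0.6394, 0.2937, 0.0258], [0.5404, 0.1431, 0.0182], [0.4994, 0.2278, 0.0256], [0.6344, 0.2402, 0.0271], [0.5633, 0.2056, 0.0233]] [0.5904   0.2182   0.022975]
arm plate origin [0.58939005 0.21905181]
```

Run:
```python
from h import *
T=viewer.capture("top");S=viewer.capture("side")
ts=np.array([(226.25,175.75),(230.0, 183.5),(233.25,192),(236.5,200.5),(240.25,209),(244.25,217.5)])-.375
ss=np.array([(301.5,155),(308,153),(314.25,150.75),(320.25,148.75),(326,147),(332.25,145.25)])[::-1]-.375
xs=np.array([55,33,11,-11,-33,-55])/1e3
for n,c,X in(("top",T,ts),("side",S,ss)):
    A=np.array([ray(c,*q,.063)[:2] for q in X])
    fx=np.polyfit(xs,A[:,0],1);fy=np.polyfit(xs,A[:,1],1); yaw=np.arctan2(fy[0],fx[0]); y=np.radians(24.8)
    o=np.array([fx[1],fy[1]])+.0302*np.array([-np.sin(y),np.cos(y)])
    print(n,"plate origin",o.round(4),"yaw",np.degrees(yaw),np.hypot(fx[0],fy[0]))
# nest far/right edges from top0: fit the -y long edge and the +x short edge of the top face
g=cv2.cvtColor(cv2.imread("pics/top0.png"),cv2.COLOR_BGR2GRAY).astype(float)
def edge(a,b,n=25):
    "subpixel dark->light crossing along the normals of segment a-b (world xy, z=.015); returns fitted angle and mean"
    a,b=np.array(a),np.array(b); d=(b-a)/np.linalg.norm(b-a); nn=np.array([d[1],-d[0]]); R=[]
    for s in np.linspace(.15,.85,n):
        q=a+(b-a)*s; k=np.linspace(-.008,.008,65); uv=np.array([proj(T,[*(q+nn*e),.015]) for e in k],np.float32)
        v=cv2.remap(g.astype(np.float32),uv[:,:1],uv[:,1:],cv2.INTER_LINEAR).ravel(); w=np.gradient(v); i=np.argmax(np.abs(w)); R.append(q+nn*k[i])
    R=np.array(R); vx,vy,x0,y0=cv2.fitLine(R.astype(np.float32),cv2.DIST_HUBER,0,.001,.001).ravel()
    return np.array([x0,y0]),np.degrees(np.arctan2(vy,vx))
o=np.array([.5904,.2195]); y=np.radians(25.2); ex=np.array([np.cos(y),np.sin(y)]); ey=np.array([-ex[1],ex[0]])
C=[o+sx*.085*ex+sy*.055*ey for sx,sy in((-1,-1),(1,-1),(1,1),(-1,1))]
for n,i,j,ax,h in(("-y",0,1,ey,-.055),("+x",1,2,ex,.085),("+y",2,3,ey,.055),("-x",3,0,ex,-.085)):
    m,ang=edge(C[i],C[j]); print(n,ang,"residual of centre along its axis",((m-o)@ax-h)*1e3)
```

```text
top plate origin [0.5903 0.2177] yaw 24.299302095853253 1.0051621045164292
side plate origin [0.5922 0.221 ] yaw 26.15690098196411 0.9937625632634952
-y 24.946632 residual of centre along its axis -0.9999991951206224
+x -65.00128 residual of centre along its axis -0.22499444569461235
+y 25.153746 residual of centre along its axis 0.6999842764434244
-x -64.313644 residual of centre along its axis -2.0750065609835695
```

{"name": "servo_tool", "arguments": {"targets": [{"offset": [0.001, 0.0005, 0.005], "dr": [0, 0, 0]}, {"offset": [0.0015, 0.001, 0.011], "dr": [0, 0, -0.3]}, {"offset": [0.002, 0.0015, 0.017], "dr": [0, 0, -0.3]}, {"offset": [0.002, 0.0015, 0.021], "dr": [0, 0, -0.3]}, {"offset": [0.002, 0.0015, 0.022], "dr": [0, 0, -0.3]}, {"offset": [0.002, 0.0015, 0.022], "dr": [0, 0, -0.3]}, {"offset": [0.002, 0.0015, 0.022], "dr": [0, 0, -0.3]}]}}

```text
time_s: 13.63
position: [0.5933, 0.2231, 0.0473]
tcp_rot: [[-0.423, 0.906, -0.0], [0.906, 0.423, -0.0], [0.0, -0.0, -1.0]]
force: [-0.3, -0.2, -2.6]
opening: 0.157
grasp_force: 30.0
```

Run:
```python
from h import *
s=bot.read_state(); print(s['time_s'],s['position'],s['force'])
c=viewer.capture("side"); t=viewer.capture("top")
f=lambda c,x,y,w,h,k:cv2.resize(c["color"][y:y+h,x:x+w],None,fx=k,fy=k,interpolation=cv2.INTER_CUBIC)
im=np.zeros((560,800,3),np.uint8); im[:540,:300]=f(t,210,155,50,90,6); im[:420,300:]=f(c,272,125,83,70,6)[:420,:500].copy() if 0 else cv2.resize(c["color"][125:195,272:355],(500,420),interpolation=cv2.INTER_CUBIC)
cv2.imwrite("pics/s5.png",im[:,:,::-1])
```

```text
13.6333 [0.5932663  0.22309179 0.04731009] [-0.27015635 -0.23434568 -2.5607346 ]
```

View pics/s5.png

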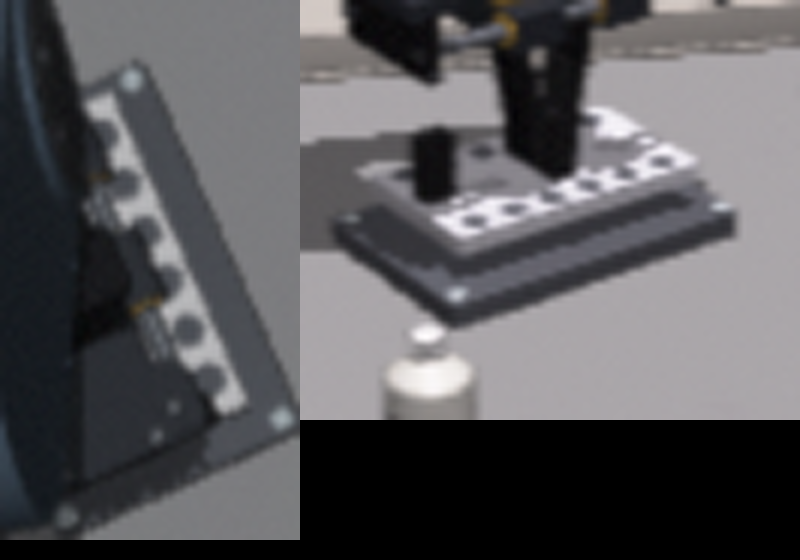

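The plate is just above the pins. I check the dimple row against the two -y nest bolts, at crop (132,79) and (282,417), in the same top view.

Run:
```python
from h import *
T=viewer.capture("top");S=viewer.capture("side")
f=lambda a:[210+(a[0]+.5)/6-.5,155+(a[1]+.5)/6-.5]
g=lambda a:[272+(a[0]-300+.5)*83/500-.5,125+(a[1]+.5)/6-.5]
y=np.radians(25.05);R=np.array([[np.cos(y),np.sin(y)],[-np.sin(y),np.cos(y)]])
o=np.array([.5904,.2195])
for n,c,h,D,B in(("top",T,f,((103,132),(124,183),(147,233),(167,280),(188,330),(214,379)),((132,79),(282,417))),
               ("side",S,g,((474,221),(514,208),(551,196),(588,184),(624,173),(662,161)),((721,208),(457,295)))):
    P=np.array([ray(c,*h(d),.040)[:2] for d in D]);Q=np.array([ray(c,*h(d),.0155)[:2] for d in B])
    a,b=R@(P.mean(0)-o)*1e3,R@(Q.mean(0)-o)*1e3
    d=P[0]-P[-1] if n=="top" else P[-1]-P[0]
    print(n,"dimples mid in nest",a.round(1),"bolts mid",b.round(1),"origin offset plate-nest",(a-b-[0,18.3]).round(1),"yaw",np.degrees(np.arctan2(d[1],d[0])),"bolt yaw",np.degrees(np.arctan2(*(Q[0]-Q[1] if n!='x' else 0)[::-1])))
```

```text
top dimples mid in nest [  0.2 -30.4] bolts mid [  0.6 -47.9] origin offset plate-nest [-0.4 -0.8] yaw 25.565103131248577 bolt yaw 25.174791921923443
side dimples mid in nest [  2.7 -26.6] bolts mid [  2.8 -45.9] origin offset plate-nest [-0.1  1. ] yaw 25.21325147329989 bolt yaw 24.69984330874401
```

Top and side both put the plate within 1 mm of the nest, so I lower slowly while watching the force.

{"name": "servo_tool", "arguments": {"targets": [{"offset": [0, 0, 0.0015], "dr": [0, 0, 0]}, {"offset": [0, 0, 0.003], "dr": [0, 0, 0]}, {"offset": [0, 0, 0.0045], "dr": [0, 0, 0]}, {"offset": [0, 0, 0.006], "dr": [0, 0, 0]}, {"offset": [0, 0, 0.007], "dr": [0, 0, 0]}, {"offset": [0, 0, 0.008], "dr": [0, 0, 0]}, {"offset": [0, 0, 0.008], "dr": [0, 0, 0]}]}}

```text
time_s: 14.42
position: [0.5931, 0.223, 0.0392]
tcp_rot: [[-0.423, 0.906, -0.0], [0.906, 0.423, -0.0], [0.0, -0.0, -1.0]]
force: [-0.3, -0.3, -2.9]
opening: 0.157
grasp_force: 30.0
```

{"name": "servo_tool", "arguments": {"targets": [{"offset": [0, 0, 0.001], "dr": [0, 0, 0]}, {"offset": [0, 0, 0.002], "dr": [0, 0, 0]}, {"offset": [0, 0, 0.003], "dr": [0, 0, 0]}, {"offset": [0, 0, 0.004], "dr": [0, 0, 0]}, {"offset": [0, 0, 0.004], "dr": [0, 0, 0]}]}}

```text
time_s: 14.83
position: [0.5931, 0.223, 0.0353]
tcp_rot: [[-0.423, 0.906, -0.0], [0.906, 0.423, -0.0], [0.0, -0.0, -1.0]]
force: [0.6, 0.1, -2.0]
opening: 0.159
grasp_force: 30.0
```

No contact yet, and the underside should be about 3 mm above the nest face.

{"name": "servo_tool", "arguments": {"targets": [{"offset": [0, 0, 0.001], "dr": [0, 0, 0]}, {"offset": [0, 0, 0.0015], "dr": [0, 0, 0]}, {"offset": [0, 0, 0.002], "dr": [0, 0, 0]}, {"offset": [0, 0, 0.0025], "dr": [0, 0, 0]}, {"offset": [0, 0, 0.0025], "dr": [0, 0, 0]}]}}

```text
time_s: 15.25
position: [0.5932, 0.223, 0.0329]
tcp_rot: [[-0.423, 0.906, -0.0], [0.906, 0.423, -0.0], [0.0, -0.0, -1.0]]
force: [0.2, 0.1, -2.2]
opening: 0.157
grasp_force: 30.0
```

{"name": "servo_tool", "arguments": {"targets": [{"offset": [0, 0, 0.0005], "dr": [0, 0, 0]}, {"offset": [0, 0, 0.001], "dr": [0, 0, 0]}, {"offset": [0, 0, 0.001], "dr": [0, 0, 0]}]}}

```text
time_s: 15.5
position: [0.5933, 0.2231, 0.0329]
tcp_rot: [[-0.423, 0.906, 0.0], [0.906, 0.423, -0.0], [-0.0, 0.0, -1.0]]
force: [-2.3, -0.5, 4.0]
opening: 0.158
grasp_force: 30.0
```

Contact came at TCP 32.9 mm, which matches the plate lying flush. I release and withdraw.

{"name": "servo_tool", "arguments": {"targets": [{"offset": [0, 0, 0], "dr": [0, 0, 0]}, {"offset": [0, 0, 0], "dr": [0, 0, 0]}, {"offset": [0, 0, 0], "dr": [0, 0, 0]}, {"offset": [0, 0, 0], "dr": [0, 0, 0]}, {"offset": [0, 0, 0], "dr": [0, 0, 0]}, {"offset": [0, 0, 0], "dr": [0, 0, 0]}, {"offset": [0, 0, 0], "dr": [0, 0, 0]}], "gripper": 0.0}}

```text
time_s: 16.08
position: [0.5933, 0.2231, 0.032]
tcp_rot: [[-0.423, 0.906, -0.0], [0.906, 0.423, -0.0], [0.0, -0.0, -1.0]]
force: [-0.9, -0.0, 0.6]
opening: 0.489
grasp_force: 0.0
```

{"name": "servo_tool", "arguments": {"targets": [{"offset": [0, 0, -0.005], "dr": [0, 0, 0]}, {"offset": [0, 0, -0.015], "dr": [0, 0, 0]}, {"offset": [0, 0, -0.03], "dr": [0, 0, 0]}, {"offset": [0, 0, -0.05], "dr": [0, 0, 0]}, {"offset": [0, 0, -0.075], "dr": [0, 0, 0]}, {"offset": [0, 0, -0.1], "dr": [0, 0, 0]}, {"offset": [-0.03, 0, -0.13], "dr": [0, 0, 0]}, {"offset": [-0.06, 0, -0.15], "dr": [0, 0, 0]}, {"offset": [-0.1, 0, -0.16], "dr": [0, 0, 0]}, {"offset": [-0.14, 0, -0.16], "dr": [0, 0, 0]}, {"offset": [-0.18, 0, -0.16], "dr": [0, 0, 0]}, {"offset": [-0.21, 0, -0.16], "dr": [0, 0, 0]}, {"offset": [-0.24, 0, -0.16], "dr": [0, 0, 0]}, {"offset": [-0.26, 0, -0.16], "dr": [0, 0, 0]}, {"offset": [-0.26, 0, -0.16], "dr": [0, 0, 0]}, {"offset": [-0.26, 0, -0.16], "dr": [0, 0, 0]}]}}

```text
time_s: 17.42
position: [0.7034, -0.0132, 0.1924]
tcp_rot: [[-0.421, 0.907, -0.0], [0.907, 0.421, 0.001], [0.001, 0.0, -1.0]]
force: [-0.3, -0.0, -0.7]
opening: 0.502
grasp_force: 0.0
```

Run:
```python
from h import *
s=bot.read_state(); print(s['time_s'],s['position'],s['force'])
c=viewer.capture("side"); t=viewer.capture("top")
f=lambda c,x,y,w,h,k:cv2.resize(c["color"][y:y+h,x:x+w],None,fx=k,fy=k,interpolation=cv2.INTER_CUBIC)
im=np.zeros((500,800,3),np.uint8); im[:,:400]=cv2.resize(t["color"][150:260,180:268],(400,500),interpolation=cv2.INTER_CUBIC); im[:400,400:]=f(c,265,115,80,80,5)
cv2.imwrite("pics/s6.png",im[:,:,::-1])
```

```text
17.4167 [ 0.70338148 -0.01324334  0.19237255] [-0.28517833 -0.04800177 -0.7169799 ]
```

View pics/s6.png

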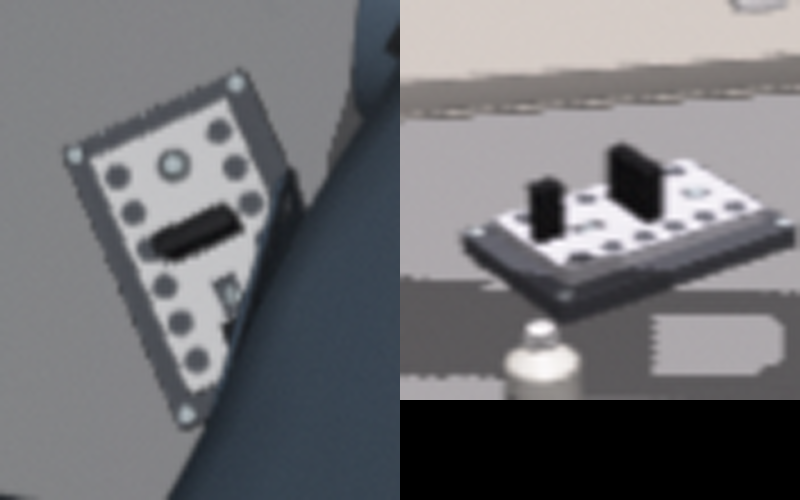

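The plate lies flush and square on the nest. The round pin shows through the round hole at crop (173,165), and the diamond pin shows in the slot at (230,293). The gripper is clear.

```bash
python3 -c "
from rig import ticket;print(ticket.hand_in())"
```

```text
the job is handed in; nothing more can be done
None
```

The plate was pulled from the dock, laid flat and released, then lowered by its grip block until flush on the nest with both pins engaged and let go; the arm never came near the bottle or beaker, and I handed the job in at about 17.5 s (no verdict was returned).

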